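# Shut and lock the filter cover of the airbrush compressor

## Robot

A 6-joint arm with a two-finger parallel gripper is mounted at the origin on the work surface. World frame = base frame: x ahead of the robot, y to its left, z up, the work surface at z = 0. Lengths are in m, angles in rad, forces in N, time in s.
With the tool pointing down it reaches from about 0.35 to 0.775 m from the base axis. Payload 7.3 kg.
Tool frame: the origin (TCP) lies at the very end of the fingers, on their centre line; the grasp point (between the pads) lies 19 mm behind it; x points along the fingers, y is the direction in which the jaws open and shut, and the axes are right-handed (so a half turn about x gives the same grasp; the last joint's range is limited). The gripper opens to 92 mm and grips with 3 to 60 N. Pads are 19 mm wide; open, the fingers measure 130 mm over their backs; the gripper's body (75 mm by 190 mm) begins 47 mm behind the grasp point.
Start: joints at [0.987, 0.342, 1.524, -0, 1.275, -0.146], TCP at [0.223, 0.476, 0.227] pointing down, gripper open.
Joint ranges: [-2.53, 2.53], [-0.77, 2.02], [0.04, 2.7], [-1, 4.14], [0.28, 2.66], [-3.11, 3.11]. Speed limits (rad/s): [2.57, 2.57, 3.14, 3.14, 3.14, 3.14].

## Interface

Orientations are given as [roll, pitch, yaw] about the fixed x, y, z axes, in that order (R = Rz(yaw) Ry(pitch) Rx(roll)).
In Python, from cell import robot gives the robot as it stands.
- The arm moves only by the tool play_rows, never from a script. Its argument "moves" is a list that holds one entry, the list of rows, each a list of 5 numbers: the shift along the tool's x, y, z in m, then the turn about the tool's x in degrees, then the opening, from -1 (shut) to 1 (fully open), so that 0 is half open. A call has exactly 10 rows; each row shifts and turns the pose as measured when the row begins, along the tool's axes as they then stand; what a row does not reach is not made up. A row lasts 1/10 s, in which the tool goes at most 50 mm and 8.59 degrees, less where a joint would pass 70% of its speed; a pose out of reach is approached as far as the arm can. A call with a gripper value outside its range is refused whole. The fingers move at their own pace and stop on an object; "grip_force" is the grip in N (left out, the last holds). Time passes only in rows, so rows that do not move let the fingers close, or fill a call up. It gives the time, the measured TCP pose, the force and the opening at its end, in the units of the state.
- robot.observe(): the state, without advancing time (a new reading comes with each control period).
- robot.read_camera(name): name is "scene" or "top"; returns the picture (384x512x3 uint8, red, green, blue); there is no depth.
- robot.get_calibration(name): a dict with "mtx" (3x3 intrinsics, pixels), "k1" (the pictures are not rectified: a ray, as slopes to the right and down, at radius r is drawn at 1 + k1 r^2 times it, then the intrinsics apply), "view" (4x4, takes a point from world to camera coordinates). Camera axes: x right, y up, looking along -z (the intrinsics and any distortion apply to the point x, -y, -z); pixel columns grow to the right and rows downward; lengths in m; the calibration is good to about 2 mm. A picture is of the moment at which its call begins. get_calibration takes no time and is no camera call.
- robot.hand_in(): hands the job in, once; it reports no verdict.
Trained networks look in the newest picture that a camera, given by its name, has taken for a name from the list of things; names that differ only in an ending like _2 or _b are one class to them, and where a whole thing is asked for, a point or a joint stands for the part that bears it (a point fixed in the world has none). Each returns a list of dicts, best first, with "score" (0 to 1); they miss things now and then, are a little off and sometimes report something else, mostly with a low value. They report only what shows in the picture. A call takes as long as a camera call.
- robot.spot_in(camera, label): "point" ([column, row] in pixels, amid what is visible of it).
The state is a dict: "time": time; "qpos": joint angles; "qvel": joint speeds; "joint_efforts": joint torques, N m; "tool_pos": TCP position; "tool_rot": TCP orientation; "contact_force": force on the tool from outside, world axes, zero at the start; "torque": the same for the moment, N m; "opening": finger opening in m.
Only numpy, scipy, OpenCV 4.12 (cv2) and the standard library are available. Lean on these libraries where they do the work, as an engineer would, in place of code of your own. Each camera call takes 0.05 s, during which the arm holds its last target.

## Task

Swing the airbrush compressor's filter cover down shut, without slamming it. Then push its quarter-turn stud in until you feel it bottom, ease it up a few millimetres so that it is free to turn, turn it a quarter turn clockwise to lock the cover, and let go. Go by feel and never force the stud, whether pressing or turning, and leave the things around the compressor where they are.

Things in the scene. Friction and masses are not known exactly. Their poses are not given: they have to be found in the camera images.
- housing: Airbrush compressor: grey sheet-metal box, 300 (own x) by 220 (own y) by 100 mm high, immovable. Origin: centre of its underside, on the bench; z up. Own x -142 to +62 mm is an open-topped filter bay that the cover closes; own x +66 to +150 is a fixed deck with a gauge and an air outlet, up to 35 mm above the box's top.
- cover_hinge (a point): A point on the cover's hinge line, which runs along the housing's x at its +y edge, level with the box's top (100 mm above the bench); axes are the housing's. It lies at (-40, +100, 100) mm in the housing's frame.
- panel (a joint): Opening angle of the cover, rad: 0 shut flat on the box, grows as its free edge (the housing's -y side) swings up; starts 0.45 to 0.95. Its stiff hinge stays where it is left; 2 to 6 N near the free edge swings it down. The cover: plain aluminium plate 204 mm along the hinge by 209 mm out from it, 5 mm thick, its underside in the hinge's plane.
- press_spot (a point): Point on the cover's outer face, a good spot to push it shut: 180 mm out from the hinge line, 5 mm above the hinge's plane, 70 mm along the housing's +x from the stud's axis; 29 mm from the free edge and 32 mm from the side edge. Axes: the cover's own (z out of its outer face; parallel to the housing's when shut).
- stud_push (a joint): How far the stud is pushed in, m: 0 sprung out, 0.0195 at most. Spring: 3 N plus 0.35 N per mm. Cover shut, its cross bar lies in the receptacle's slot and cannot turn (0.1 rad of play) until pushed clear below it. It turns freely over the next 2.5 mm; below that it enters a groove 2 mm deep, where it again cannot turn, with a hard floor. So: feel the floor, ease up 3.3 mm, turn.
- stud_turn (a joint): Turn of the stud about its axis, rad: 0 to 0.06 unlocked (wing and cross bar along the housing's y, in line with the slot), grows clockwise seen from above, 1.57 locked (wing along the housing's x), stop at 1.60. Turns freely (0.02 N m) once pushed in far enough. Let go at about 1.57, it springs up into a notch 2 mm above the turning depths that keeps it locked.
- stud_top (a point): Top centre of the stud's steel thumb wing, on the stud's axis, 175 mm out from the hinge line; z along the axis. Wing 26 mm long (own y), 10 thick (own x), 24 high, on a flange 48 mm across, 5 thick. Cover shut and stud out: wing's top 156 mm above the bench, flange's underside 22 mm above the cover's face. Grip the wing across its thickness; fingertips may press on the flange.
- receptacle: Steel post with a slotted seat inside the bay under the stud, fixed; hidden once the cover is shut. Origin: centre of the post's foot, 4 mm above the bench. The seat's height differs from unit to unit and is not measured: the stud comes clear of the slot at anywhere from 5 to 14 mm of push. It does not give way; more than 40 N on it would bend it.
- colour_jar: Bystander: jar of food colour, 44 mm across, 60 mm high; origin at the centre of its base.
- mug: Bystander: white mug, 76 mm across, 85 mm high; origin at the centre of its base.
- palette_knife: Bystander: palette knife lying on the bench; origin under its middle.
- cutter: Bystander: round steel pastry cutter, 68 mm across, 28 mm high; origin at the centre of its base.

How it is judged:
On the way, in this order (a step that is already met when the one before it is completed fails the run):
1. the cover is shut (value of joint panel below 0.012 rad), for 0.2 s.
2. the stud is turned to locked with the cover shut (value of joint panel below 0.012 rad and value of joint stud_turn above 1.4 rad and value of joint stud_push above 0.002 m), for 0.2 s.
At the end, for the whole second after the job is handed in: The cover is shut (within 0.012 rad, about 2 mm at its edge), the stud is drawn in by more than 2 mm and turned to more than 1.4 rad (80 degrees) clockwise from unlocked, at rest and let go (all of step 2 and velocity of joint stud_turn between -0.1 and 0.1 rad/s); the robot touches nothing.
It fails at once if the stud is forced: over 40 N on the receptacle (contact force between receptacle and anything else above 40 N).
It fails at once if the cover is slammed (swings down faster than 2.5 rad/s) (velocity of joint panel below -2.5 rad/s).
It fails at once if a bystander is shifted by more than 30 mm (distance of any of colour_jar, mug, palette_knife, cutter from where it was at the start of the episode above 0.03 m).
It also fails if it takes over 54 s, if anything falls off the work surface, if the arm or the gripper's body presses on something with over 40 N, if the wrist force passes 120 N, or if a joint passes its speed limit or range.

## Working session

There is one attempt and no reset: what is moved stays moved. The work goes in short steps, Python scripts to look and compute and a tool call to move; the robot and the scene stay as the last step left them, time stands still between calls to the robot, and variables do not carry over. Pictures are saved under pics/ and viewed, and the job is handed in when it is done.

Besides the shell and the picture viewer there is one more tool, called after "Request:" as name([rows], argument=value, ...), one row to a line, values as JSON. play_rows: Moves the arm, as the interface text tells. Its arguments: {"type":"object","properties":{"moves":{"type":"array"},"grip_force":{"type":"number"}},"required":["moves"]}

```bash
mkdir -p pics; ls; python3 - <<'E'
from cell import robot
import cv2,numpy as np
s=robot.observe(); print(s)
for c in("scene","top"):
    im=robot.read_camera(c); cv2.imwrite(f"pics/{c}0.png",im[:,:,::-1])
    k=robot.get_calibration(c); print(c,np.round(k["mtx"],2).tolist(),k["k1"],np.round(k["view"],4).tolist())
    for n in("housing","press_spot","stud_top","receptacle","colour_jar","mug","palette_knife","cutter"):
        print(n,[(np.round(d["point"],1).tolist(),round(d["score"],2)) for d in robot.spot_in(c,n)][:3])
print(robot.observe()["time"])
E
```

```text
pics
{'time': 0.0, 'qpos': array([ 9.86996234e-01,  3.42733108e-01,  1.52504368e+00,  2.18603606e-05,
        1.27540490e+00, -1.46021818e-01]), 'qvel': array([-0.0017673 ,  0.00027894, -0.00044204,  0.00054928,  0.00086122,
        0.00054577]), 'joint_efforts': array([ 1.62822944e-03, -4.31243563e+01, -2.44223714e+01,  7.19022285e-02,
        5.58769866e-02, -1.33258973e-04]), 'tool_pos': array([0.22231192, 0.47514263, 0.22603028]), 'tool_rot': array([-1.72997216,  1.56920715, -2.16775682]), 'contact_force': array([ 0.0364405 , -0.68575128,  1.35382575]), 'torque': array([ 0.04138719,  0.01479299, -0.00569076]), 'opening': 0.09182209085031036}
scene [[449.43, 0.0, 251.43], [0.0, 449.43, 186.46], [0.0, 0.0, 1.0]] -0.11253890589206965 [[0.4172, 0.9087, 0.0165, -0.3422], [-0.6289, 0.2755, 0.7271, 0.2589], [0.6561, -0.3137, 0.6864, -1.4548], [0.0, 0.0, 0.0, 1.0]]
housing [([242.1, 292.4], 0.35)]
press_spot [([201.0, 164.4], 0.71)]
stud_top [([191.5, 150.3], 0.6)]
receptacle [([188.3, 145.4], 0.61), ([179.1, 210.3], 0.55), ([187.7, 149.3], 0.27)]
colour_jar [([248.3, 164.7], 0.8)]
mug [([291.7, 188.2], 0.67)]
palette_knife [([161.1, 269.3], 0.87), ([190.4, 145.9], 0.62)]
cutter [([239.0, 295.9], 0.69), ([291.5, 188.7], 0.53)]
top [[440.96, 0.0, 259.01], [0.0, 440.96, 183.36], [0.0, 0.0, 1.0]] -0.056993135532205044 [[-0.0279, -0.9992, -0.0293, 0.133], [0.9962, -0.0302, 0.0816, -0.6003], [-0.0824, -0.0269, 0.9962, -0.9233], [0.0, 0.0, 0.0, 1.0]]
housing [([308.1, 196.6], 0.93)]
press_spot [([311.2, 218.9], 0.72)]
stud_top [([332.9, 214.4], 0.96), ([375.7, 168.9], 0.45)]
receptacle []
colour_jar [([238.6, 255.9], 0.55)]
mug [([205.4, 206.7], 0.85)]
palette_knife [([379.4, 166.7], 0.64)]
cutter [([310.1, 97.2], 0.78), ([335.1, 213.8], 0.45), ([310.6, 218.9], 0.44)]
0.9
```

View pics/scene0.png

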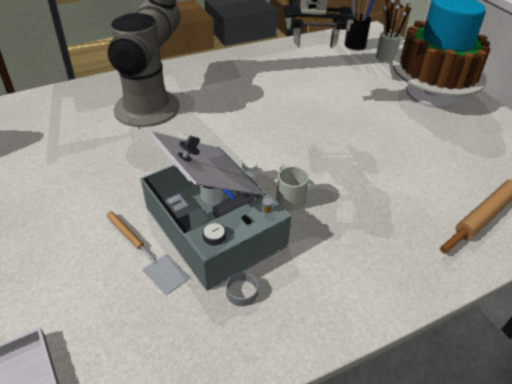

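View pics/top0.png

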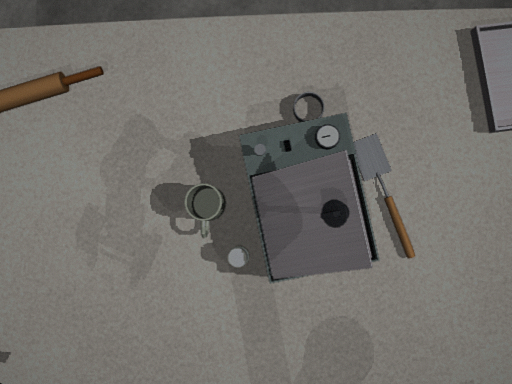

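The top view shows the housing in mid-picture, about (310,200), with its deck at the far side. The hinge is on the left, the stud at (335,213), the mug at (205,203), the jar at (238,257), the knife on the right and the cutter at the far side. I'll enlarge both pictures to find the corners.

```bash
python3 - <<'E'
import cv2
a=cv2.imread("pics/top0.png")[90:300,180:420]; cv2.imwrite("pics/top0z.png",cv2.resize(a,None,fx=3.3,fy=2.85*1.0,interpolation=cv2.INTER_CUBIC) if 0 else cv2.resize(a,None,fx=2.8,fy=2.8,interpolation=cv2.INTER_CUBIC))
a=cv2.imread("pics/scene0.png")[120:310,100:320]; cv2.imwrite("pics/scene0z.png",cv2.resize(a,None,fx=3,fy=3,interpolation=cv2.INTER_CUBIC))
E
```

```text
(no output)
```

View pics/top0z.png

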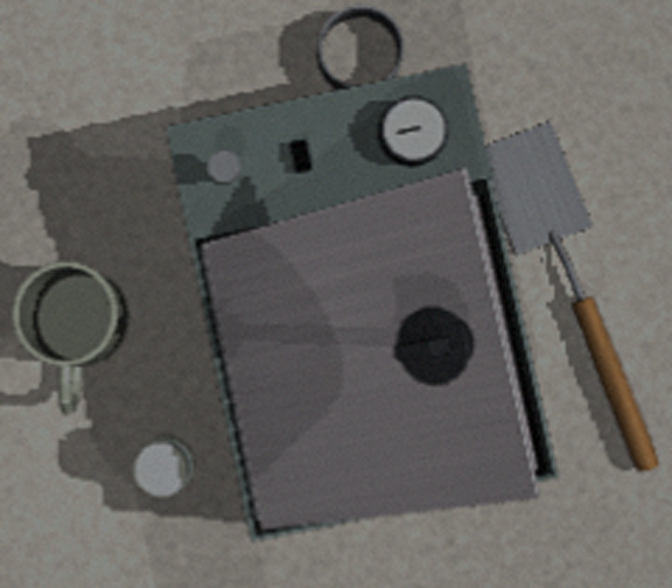

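View pics/scene0z.png

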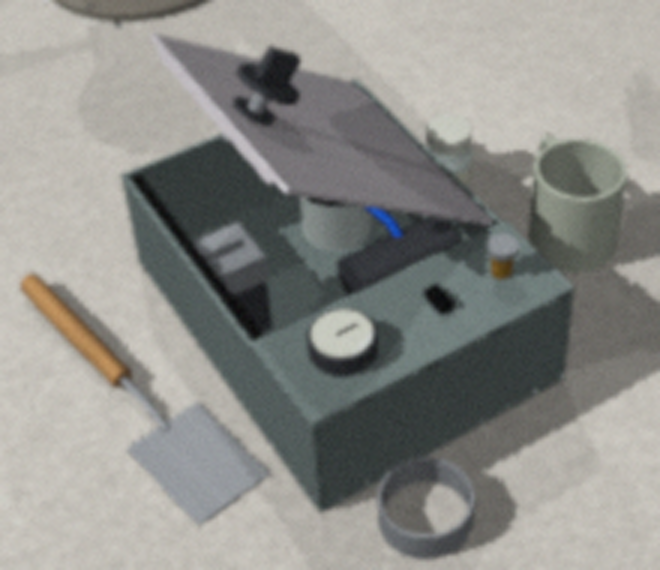

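```bash
cat > h.py <<'E'
import numpy as np, cv2
from scipy.optimize import least_squares
from scipy.spatial.transform import Rotation as R
from cell import robot
def proj(c,P):
    k=robot.get_calibration(c); V=np.array(k["view"]); P=np.atleast_2d(P)
    q=P@V[:3,:3].T+V[:3,3]; s=np.c_[q[:,0]/-q[:,2],-q[:,1]/-q[:,2]]
    r2=(s**2).sum(1,keepdims=True); s=s*(1+k["k1"]*r2); M=np.array(k["mtx"])
    return np.c_[s[:,0]*M[0,0]+M[0,2],s[:,1]*M[1,1]+M[1,2]]
def cov(p,x,d,h): # cover pt: x along housing x, d out from hinge, h above underside
    th=p[3]; return np.array([x,.1-d*np.cos(th)+h*np.sin(th)*1,.1+d*np.sin(th)+h*np.cos(th)])
def W(p,l):
    c,s=np.cos(p[2]),np.sin(p[2]); return np.array([p[0]+c*l[0]-s*l[1],p[1]+s*l[0]+c*l[1],l[2]])
E
cat > fit.py <<'E'
from h import *
B=[("top",(150,110,100),(240.7,135)),("top",(150,-110,100),(347.1,113.2)),("top",(-150,-110,100),(377.5,259.6)),("top",(-150,110,100),(270.7,281.8)),
("scene",(-150,-110,100),(141.3,179.3)),("scene",(150,-110,100),(205.3,260)),("scene",(150,110,100),(290.7,216.7)),("scene",(150,-110,0),(207.7,289.3))]
C=[("top",(62,209,5),(345.6,151.2)),("top",(-142,209,5),(369.5,267.5)),("scene",(62,209,5),(195,183.3)),("scene",(-142,209,5),(152.7,132.3)),
("top",(-40,175,56),(332.9,214.4))]
def res(p):
    r=[]
    for c,l,u in B: r.append(proj(c,W(p,np.array(l)/1e3))[0]-u)
    for c,l,u in C: r.append(proj(c,W(p,cov(p,*(np.array(l)/1e3))))[0]-u)
    return np.concatenate(r)
s=least_squares(res,[.55,-.05,.2,.7],loss="soft_l1"); p=s.x
print(p); print(np.round(res(p).reshape(-1,2),1).tolist())
np.save("p.npy",p)
for n,l in [("stud",cov(p,-.04,.175,.056)),("press",cov(p,.03,.18,.005)),("freeedge62",cov(p,.062,.209,.005))]: print(n,W(p,l))
q=p.copy();q[3]=0
print("shut stud",W(q,cov(q,-.04,.175,.056)),"press",W(q,cov(q,.03,.18,.005)))
print(proj("top",W(p,cov(p,-.04,.175,.056))),proj("scene",W(p,cov(p,-.04,.175,.056))))
E
python3 fit.py
```

```text
[0.56814855 0.01795101 0.16907348 0.5929956 ]
[[-2.0, -0.5], [-1.1, -0.3], [1.0, 1.3], [-2.6, 1.3], [-0.2, -2.8], [-1.1, 1.5], [1.3, -0.2], [-0.8, 0.7], [0.7, -1.4], [2.3, 0.1], [0.5, 0.6], [-1.9, -0.8], [-4.9, 0.2]]
stud [ 0.53104553 -0.00240943  0.24423748]
press [ 0.60554099 -0.02281266  0.20473894]
freeedge62 [ 0.64113138 -0.04113398  0.22094552]
shut stud [ 0.54133909 -0.06271033  0.156     ] press [ 0.61118231 -0.0558602   0.105     ]
[[328.02574577 214.56166371]] [[194.6983145  137.82384062]]
```

```bash
cat > st.py <<'E'
from h import *
import sys
def state():
    s=robot.observe(); Rm=R.from_euler("xyz",s["tool_rot"]).as_matrix()
    print("t",round(s["time"],2),"tcp",np.round(s["tool_pos"],4),"F",np.round(s["contact_force"],1),"T",np.round(s["torque"],2),"open",round(s["opening"],4),"q",np.round(s["qpos"],3))
    print("x",np.round(Rm[:,0],4),"y",np.round(Rm[:,1],4),"z",np.round(Rm[:,2],4),"yaw of y deg",round(np.degrees(np.arctan2(Rm[1,1],Rm[0,1])),2))
    return s,Rm
def to(goal):
    s,Rm=state(); d=np.array(goal)-s["tool_pos"]; print("world d mm",np.round(d*1e3,1),"tool d mm",np.round(Rm.T@d*1e3,1))
if __name__=="__main__":
    if len(sys.argv)>3: to([float(v) for v in sys.argv[1:4]])
    else: state()
E
python3 st.py 0.605 -0.02 0.30
python3 - <<'E'
from h import *
p=np.load("p.npy")
a=cv2.imread("pics/top0.png");b=cv2.imread("pics/scene0.png")
for im,c in((a,"top"),(b,"scene")):
    def poly(L,col):
        u=np.vstack([proj(c,l) for l in L]); cv2.polylines(im,[np.round(u*16).astype(np.int32)],True,col,1,cv2.LINE_AA,4)
    for z in(0,.1): poly([W(p,np.array([x*.15,y*.11,z])) for x,y in((1,1),(1,-1),(-1,-1),(-1,1))],(0,255,0))
    poly([W(p,cov(p,x,d,.005)) for x,d in((.062,0),(.062,.209),(-.142,.209),(-.142,0))],(0,0,255))
    poly([W(p,cov(p,-.04+.005*x,.175+.013*y,.056)) for x,y in((1,1),(1,-1),(-1,-1),(-1,1))],(0,255,255))
    poly([W(p,cov(p,-.04+.024*np.cos(t),.175+.024*np.sin(t),.032)) for t in np.linspace(0,6.28,24)],(255,255,0))
    cr=im[90:300,180:420] if c=="top" else im[120:310,100:320]
    cv2.imwrite(f"pics/{c}0o.png",cv2.resize(cr,None,fx=2.8,fy=2.8,interpolation=cv2.INTER_CUBIC))
E
```

```text
t 0.9 tcp [0.2226 0.4755 0.2267] F [ 0.2  0.4 -0.5] T [ 0.01  0.   -0.  ] open 0.092 q [ 0.987  0.342  1.524  0.     1.275 -0.146]
x [ 0.e+00  1.e-04 -1.e+00] y [4.239e-01 9.057e-01 1.000e-04] z [ 0.9057 -0.4239 -0.    ] yaw of y deg 64.92
world d mm [ 382.4 -495.5   73.3] tool d mm [ -73.3 -286.7  556.4]
```

View pics/top0o.png

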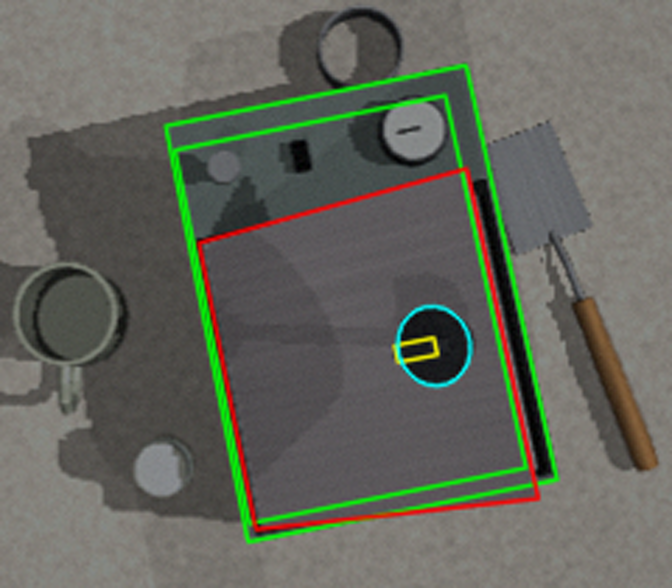

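View pics/scene0o.png

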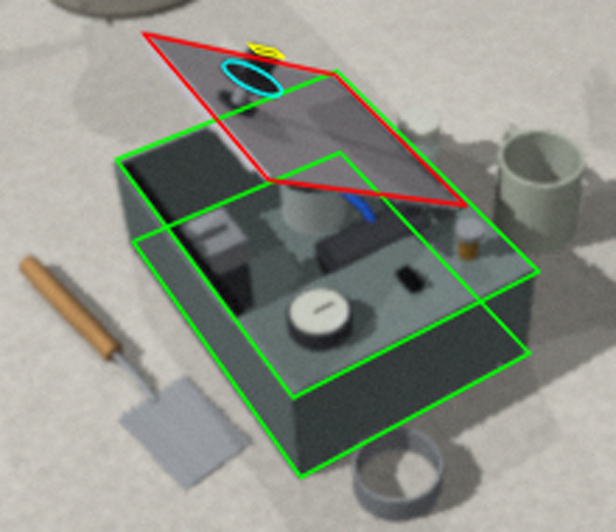

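The fitted model overlays the box, cover and stud to within about 1.5 px. Next I go over the press spot, up high with the fingers shut.

Request:
play_rows([
  [[-0.037,-0.01,0.02,0,-1],[-0.037,-0.01,0.02,0,-1],[0,-0.023,0.043,0,-1],[0,-0.023,0.043,0,-1],[0,-0.023,0.043,0,-1],[0,-0.023,0.043,0,-1],[0,-0.023,0.043,0,-1],[0,-0.023,0.043,0,-1],[0,-0.023,0.043,0,-1],[0,-0.023,0.043,0,-1]],
])

```text
time: 1.9
tool_pos: [0.4895, 0.1226, 0.3049]
tool_rot: [0.805, 1.566, 0.379]
contact_force: [0.7, 1.0, -0.1]
opening: 0.0168
```

```bash
python3 st.py 0.605 -0.025 0.28
```

```text
t 1.9 tcp [0.4895 0.1226 0.3049] F [ 0.7  1.  -0.1] T [ 0.04 -0.04  0.05] open 0.0168 q [ 9.200e-02  2.510e-01  1.436e+00  1.000e-03  1.450e+00 -1.052e+00]
x [ 0.0047  0.0019 -1.    ] y [0.4135 0.9105 0.0036] z [ 0.9105 -0.4135  0.0035] yaw of y deg 65.58
world d mm [ 115.5 -147.6  -24.9] tool d mm [ 25.2 -86.7 166.1]
```

Request:
play_rows([
  [[0,-0.022,0.041,0,-1],[0,-0.022,0.041,0,-1],[0,-0.022,0.041,0,-1],[0.01,-0.018,0.036,0,-1],[0.005,0,0,8,-1],[0.005,0,0,8,-1],[0,0,0,8,-1],[0,0,0,8,-1],[0,0,0,8,-1],[0,0,0,8,-1]],
])

```text
time: 2.9
tool_pos: [0.6063, -0.0354, 0.281]
tool_rot: [1.835, 1.568, 0.53]
contact_force: [-0.0, -1.0, 0.3]
opening: 0.0004
```

```bash
python3 - <<'E'
from h import *
for c in("scene","top"):
    cv2.imwrite(f"pics/{c}1.png",robot.read_camera(c)[:,:,::-1])
E
python3 st.py 0.606 -0.026 0.23
```

```text
t 3.0 tcp [ 0.6063 -0.0354  0.281 ] F [1.  0.6 0. ] T [-0.07  0.06  0.01] open 0.0006 q [-0.185  0.465  1.185  0.002  1.49  -0.455]
x [ 0.0025  0.0015 -1.    ] y [0.9638 0.2665 0.0028] z [ 2.665e-01 -9.638e-01 -8.000e-04] yaw of y deg 15.45
world d mm [ -0.3   9.4 -51. ] tool d mm [51.   2.1 -9.1]
```

View pics/scene1.png

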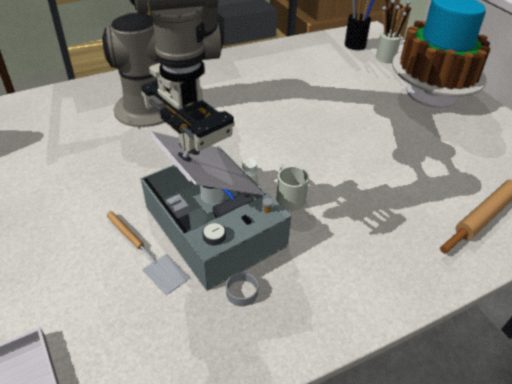

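```bash
python3 - <<'E'
from h import *
s=robot.observe();print(proj("scene",s["tool_pos"]),proj("top",s["tool_pos"]))
a=cv2.imread("pics/scene1.png")[70:230,110:310]; b=cv2.imread("pics/top1.png")[90:290,200:420]
cv2.imwrite("pics/s1z.png",cv2.resize(a,None,fx=3,fy=3,interpolation=2));cv2.imwrite("pics/t1z.png",cv2.resize(b,None,fx=2.5,fy=2.5,interpolation=2))
E
```

```text
[[190.10098697 148.54636788]] [[350.00029937 165.79532701]]
```

View pics/s1z.png

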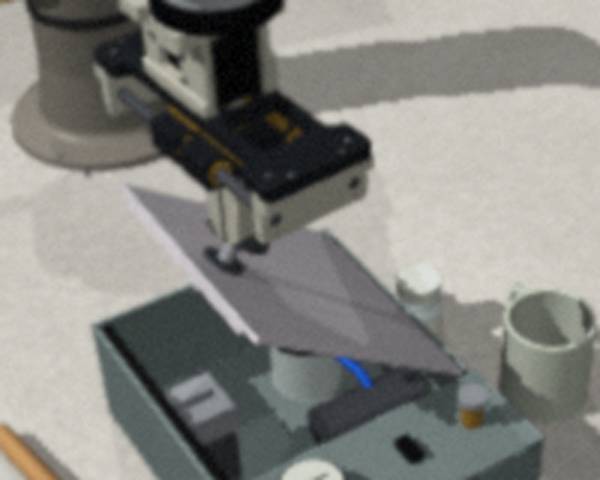

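View pics/t1z.png

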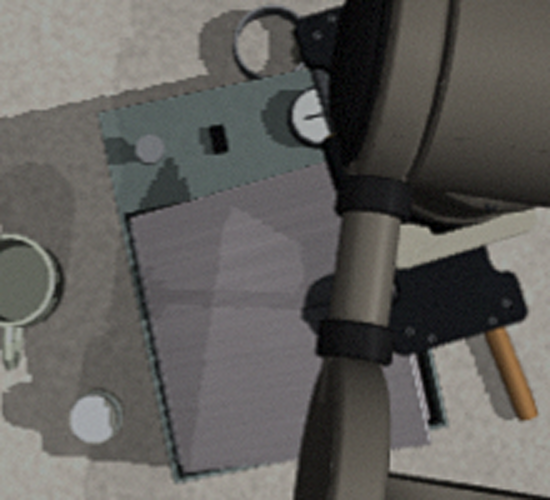

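Request:
play_rows([
  [[0.01,0.002,-0.006,5.8,-1],[0.014,0,0,0,-1],[0.014,0,0,0,-1],[0.012,0,0,0,-1],[0.012,0,0,0,-1],[0.012,0,0.007,0,-1],[0.012,0,0.006,0,-1],[0.01,0,0.005,0,-1],[0.01,0,0.004,0,-1],[0.01,0,0.004,0,-1]],
])

```text
time: 4.0
tool_pos: [0.6137, -0.0565, 0.1611]
tool_rot: [1.476, 1.563, 0.093]
contact_force: [0.3, 1.7, -0.1]
opening: 0.0004
```

```bash
python3 st.py 0.611 -0.055 0.107
```

```text
t 4.0 tcp [ 0.6137 -0.0565  0.1611] F [ 0.3  1.7 -0.1] T [ 0.13  0.07 -0.04] open 0.0004 q [-0.217  0.558  1.361  0.003  1.215 -0.406]
x [ 8.e-03  8.e-04 -1.e+00] y [0.9824 0.1868 0.008 ] z [ 1.868e-01 -9.824e-01  8.000e-04] yaw of y deg 10.76
world d mm [ -2.7   1.5 -54.1] tool d mm [54.  -2.8 -2. ]
```

```bash
python3 - <<'E'
from h import *
im=robot.read_camera("scene")[:,:,::-1]
cv2.imwrite("pics/s2z.png",cv2.resize(im[100:310,110:330],None,fx=2.7,fy=2.7,interpolation=2))
for i in range(3): print(np.round(robot.observe()["contact_force"],1))
E
```

```text
[-0.9 -0.5 -2. ]
[-0.9 -0.5 -2. ]
[-0.9 -0.5 -2. ]
```

View pics/s2z.png

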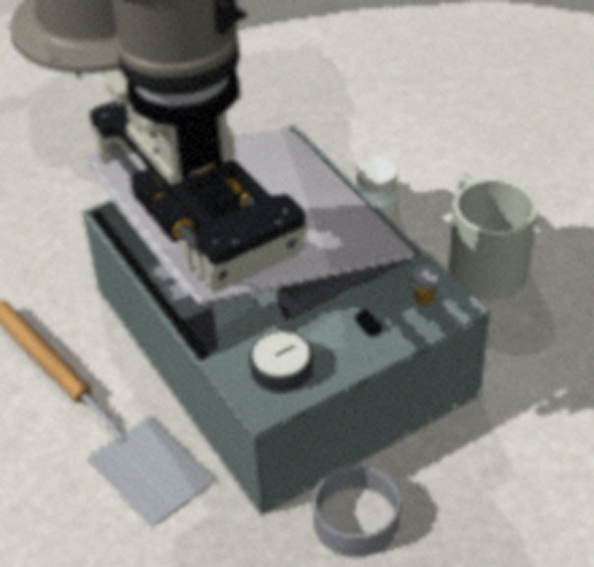

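The cover has swung to about half its start angle with the fingers on it, and nothing else is touched. I'll carry on gently.

Request:
play_rows([
  [[0.008,0,-0.001,0,-1],[0.008,0,0,0,-1],[0.008,0,0,0,-1],[0.008,0,0,0,-1],[0.006,0,0,0,-1],[0.005,0,0,0,-1],[0.004,0,0,0,-1],[0.004,0,0,0,-1],[0.004,0,0,0,-1],[0.003,0,0,0,-1]],
])

```text
time: 5.05
tool_pos: [0.6141, -0.0565, 0.1051]
tool_rot: [1.207, 1.56, -0.176]
contact_force: [-7.8, 1.2, 17.7]
opening: 0.0005
```

```bash
python3 st.py 0.611 -0.055 0.107
```

```text
t 5.05 tcp [ 0.6141 -0.0565  0.1051] F [-7.8  1.2 17.7] T [-0.02  1.52 -0.04] open 0.0005 q [-2.160e-01  6.130e-01  1.429e+00  1.000e-03  1.089e+00 -4.050e-01]
x [ 0.011  -0.0019 -0.9999] y [0.9822 0.1874 0.0104] z [ 0.1874 -0.9823  0.004 ] yaw of y deg 10.8
world d mm [-3.1  1.5  1.9] tool d mm [-1.9 -2.8 -2.1]
```

Request:
play_rows([
  [[0.003,0,0,0,-1],[0.002,0,0,0,-1],[-0.01,0,0,0,-1],[-0.03,0,0,0,-1],[-0.04,0,0,0,0],[-0.04,0,0,0,1],[-0.04,-0.04,-0.0,0,1],[-0.04,-0.04,-0.0,0,1],[0,-0.04,-0.02,0,1],[0,-0.04,-0.03,0,1]],
])

```text
time: 6.05
tool_pos: [0.4537, -0.0361, 0.3008]
tool_rot: [1.21, 1.555, -0.173]
contact_force: [-0.2, 1.4, 0.0]
opening: 0.0438
```

```bash
python3 - <<'E'
from h import *
for c,(y,x) in {"scene":(100,110),"top":(90,190)}.items():
    im=robot.read_camera(c)[:,:,::-1]; cv2.imwrite(f"pics/{c}3.png",im)
    cv2.imwrite(f"pics/{c}3z.png",cv2.resize(im[y:y+210,x:x+230],None,fx=2.8,fy=2.8,interpolation=2))
    print([(np.round(d["point"],1).tolist(),round(d["score"],2)) for d in robot.spot_in(c,"stud_top")])
E
python3 st.py 0.541 -0.063 0.25
```

```text
[([173.0, 189.9], 0.53), ([289.3, 188.5], 0.38), ([214.3, 217.3], 0.16)]
[([347.8, 202.7], 0.59)]
t 6.25 tcp [ 0.4545 -0.0353  0.3011] F [0.1 0.1 0.2] T [-0.08  0.02 -0.06] open 0.0594 q [-2.470e-01  1.510e-01  1.574e+00  1.000e-03  1.400e+00 -4.370e-01]
x [ 0.0164 -0.0028 -0.9999] y [0.9818 0.189  0.0156] z [ 0.189  -0.982   0.0059] yaw of y deg 10.9
world d mm [ 86.5 -27.7 -51.1] tool d mm [52.6 78.9 43.2]
```

View pics/scene3z.png

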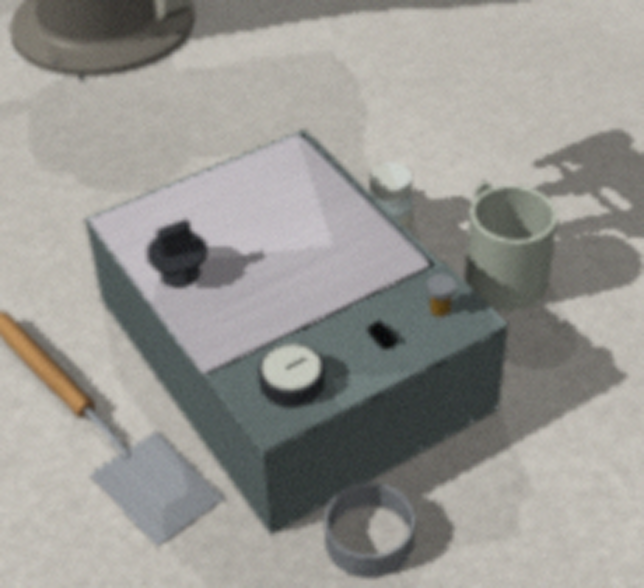

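View pics/top3z.png

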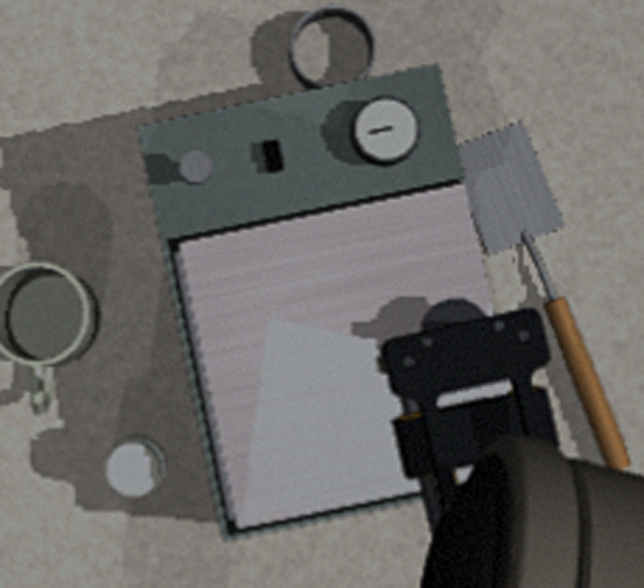

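The cover lies shut and nothing was disturbed. I'll refine the stud position by overlaying the shut model.

```bash
cat > fit2.py <<'E'
from h import *
B=[("top",(150,110,100),(140/2.8+190,126/2.8+90)),("top",(150,-110,100),(439/2.8+190,65/2.8+90)),("top",(-150,110,100),(226/2.8+190,537/2.8+90)),
("scene",(-150,-110,100),(87/2.8+110,220/2.8+100)),("scene",(150,-110,100),(270/2.8+110,449/2.8+100)),("scene",(150,110,100),(505/2.8+110,322/2.8+100)),("scene",(150,-110,0),(274/2.8+110,531/2.8+100)),("scene",(-150,110,100),(303/2.8+110,131/2.8+100)),
("scene",(62,-109,105),(206/2.8+110,371/2.8+100)),("scene",(62,100,105),(430/2.8+110,264/2.8+100)),("top",(62,100,105),(178/2.8+190,242/2.8+90))]
def res(p): return np.concatenate([proj(c,W(p,np.array(l)/1e3))[0]-u for c,l,u in B])
p=least_squares(res,[.568,.018,.169],loss="soft_l1").x
p=np.r_[p,0]; print(p,np.round(res(p).reshape(-1,2),1).tolist()); np.save("p2.npy",p)
print("stud",W(p,cov(p,-.04,.175,.056)),"yawdeg",np.degrees(p[2]))
im=cv2.imread("pics/scene3.png"); im=cv2.resize(im[140:240,130:260],None,fx=6,fy=6,interpolation=2)
def poly(L,col):
    u=(np.vstack([proj("scene",l) for l in L])-[130,140]+.5)*6-.5; cv2.polylines(im,[np.round(u*16).astype(np.int32)],True,col,1,cv2.LINE_AA,4)
poly([W(p,cov(p,x,d,.005)) for x,d in((.062,0),(.062,.209),(-.142,.209),(-.142,0))],(0,0,255))
for h in(.056,.032): poly([W(p,cov(p,-.04+.005*x,.175+.013*y,h)) for x,y in((1,1),(1,-1),(-1,-1),(-1,1))],(0,255,255))
for h in(.032,.027):poly([W(p,cov(p,-.04+.024*np.cos(t),.175+.024*np.sin(t),h)) for t in np.linspace(0,6.28,24)],(255,255,0))
cv2.imwrite("pics/s3o.png",im)
E
python3 fit2.py
```

```text
[0.56890577 0.01543289 0.1830387  0.        ] [[-1.0, 0.1], [-0.7, -1.3], [-0.1, 1.4], [-1.5, -0.9], [-2.0, 1.9], [1.1, 1.2], [-0.7, 1.1], [-0.1, -1.5], [-0.6, -0.1], [0.4, -1.2], [-0.7, -0.1]]
stud [ 0.54322534 -0.06559498  0.156     ] yawdeg 10.487344915522767
```

View pics/s3o.png

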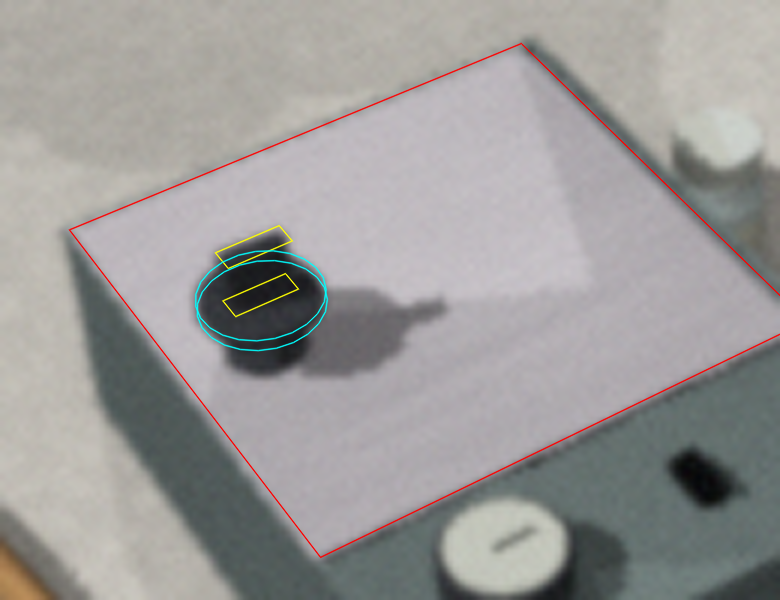

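```bash
python3 st.py 0.544 -0.065 0.18
```

```text
t 6.25 tcp [ 0.4545 -0.0353  0.3011] F [0.1 0.1 0.2] T [-0.08  0.02 -0.06] open 0.0594 q [-2.470e-01  1.510e-01  1.574e+00  1.000e-03  1.400e+00 -4.370e-01]
x [ 0.0164 -0.0028 -0.9999] y [0.9818 0.189  0.0156] z [ 0.189  -0.982   0.0059] yaw of y deg 10.9
world d mm [  89.5  -29.7 -121.1] tool d mm [122.7  80.3  45.3]
```

Request:
play_rows([
  [[0.01,0.02,0.0113,0,1],[0.01,0.02,0.0113,0,1],[0.01,0.02,0.0113,0,1],[0.013,0.02,0.0113,0,1],[0.02,0,0,0,1],[0.02,0,0,0,1],[0.02,0,0,0,1],[0.02,0,0,0,1],[0,0,0,0,1],[0,0,0,0,1]],
])

```text
time: 7.25
tool_pos: [0.5625, -0.0716, 0.1724]
tool_rot: [1.206, 1.548, -0.176]
contact_force: [0.2, 0.0, 0.6]
opening: 0.0917
```

```bash
python3 - <<'E'
from h import *
p=np.load("p2.npy")
for c,(y,x) in {"scene":(120,110),"top":(130,260)}.items():
    im=robot.read_camera(c)[:,:,::-1]
    cv2.imwrite(f"pics/{c}4z.png",cv2.resize(im[y:y+130,x:x+150],None,fx=4.5,fy=4.5,interpolation=2))
E
python3 st.py 0.544 -0.065 0.137
```

```text
t 7.35 tcp [ 0.5622 -0.0715  0.1729] F [-0.   0.2  0.8] T [-0.11  0.01  0.02] open 0.0918 q [-0.263  0.451  1.511  0.002  1.156 -0.452]
x [ 0.0235 -0.0043 -0.9997] y [0.982  0.1877 0.0223] z [ 0.1875 -0.9822  0.0086] yaw of y deg 10.82
world d mm [-18.2   6.5 -35.9] tool d mm [ 35.5 -17.5 -10.1]
```

View pics/scene4z.png

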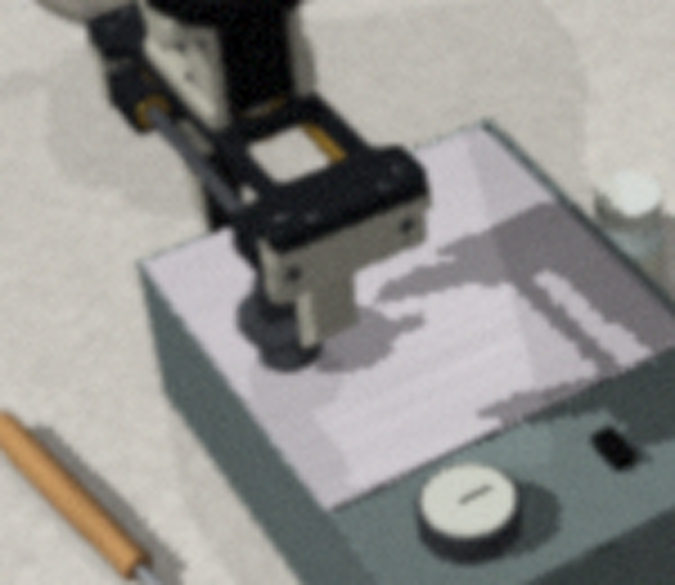

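View pics/top4z.png

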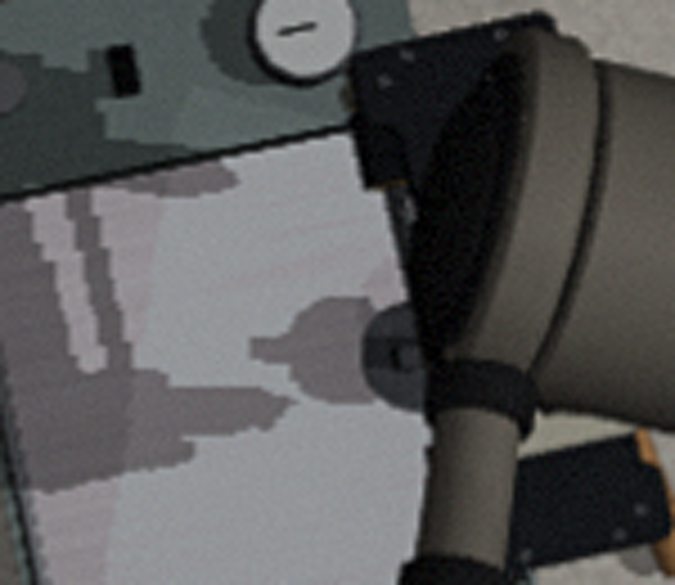

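```bash
python3 - <<'E'
from h import *
p=np.load("p2.npy")
for dx in(0,):
    u=np.vstack([proj("top",W(p,cov(p,-.04+.024*np.cos(t),.175+.024*np.sin(t),.032))) for t in np.linspace(0,6.28,60)])
    print((u.min(0)-[260,130])*4.5,(u.max(0)-[260,130])*4.5)
    for a,b in((1,1),(1,-1),(-1,-1),(-1,1)): print((proj("top",W(p,cov(p,-.04+.005*a,.175+.013*b,.056)))-[260,130])*4.5)
E
```

```text
[364.22276918 293.29029499] [478.02243193 407.08378461]
[[460.02783625 329.92188271]]
[[398.21621524 343.34220708]]
[[403.69512514 367.21868877]]
[[465.56062977 353.77686244]]
```

Request:
play_rows([
  [[0,-0.009,-0.005,0,1],[0,-0.009,-0.005,0,1],[0,0,0,0,1],[0.01,0,0,0,1],[0.008,0,0,0,1],[0.006,0,0,0,1],[0,0,0,0,1],[0,0,0,0,1],[0,0,0,0,1],[0,0,0,0,1]],
])

```text
time: 8.35
tool_pos: [0.543, -0.0649, 0.1492]
tool_rot: [1.188, 1.541, -0.194]
contact_force: [-0.4, 0.5, -0.5]
opening: 0.0918
```

```bash
python3 st.py 0.543 -0.065 0.137
```

```text
t 8.35 tcp [ 0.543  -0.0649  0.1492] F [-0.4  0.5 -0.5] T [-0.08  0.05 -0.06] open 0.0918 q [-0.26   0.439  1.604  0.002  1.07  -0.45 ]
x [ 0.0288 -0.0057 -0.9996] y [0.9818 0.1878 0.0272] z [ 0.1876 -0.9822  0.0109] yaw of y deg 10.83
world d mm [  0.   -0.1 -12.2] tool d mm [12.2 -0.3 -0. ]
```

Request:
play_rows([
  [[0.006,0,0,0,1],[0.005,0,0,0,1],[0,0,0,0,0],[0,0,0,0,-0.5],[0,0,0,0,-1],[0,0,0,0,-1],[0,0,0,0,-1],[0,0,0,0,-1],[0,0,0,0,-1],[0,0,0,0,-1]],
], grip_force=12)

```text
time: 9.35
tool_pos: [0.5437, -0.065, 0.1379]
tool_rot: [1.186, 1.54, -0.196]
contact_force: [-0.9, 0.5, -1.8]
opening: 0.0325
```

```bash
python3 st.py 0.543 -0.065 0.135
```

```text
t 9.35 tcp [ 0.5437 -0.065   0.1379] F [-0.9  0.5 -1.8] T [-0.07  0.11 -0.  ] open 0.0325 q [-0.26   0.452  1.617  0.002  1.042 -0.45 ]
x [ 0.03   -0.006  -0.9995] y [0.9818 0.1879 0.0284] z [ 0.1876 -0.9822  0.0115] yaw of y deg 10.83
world d mm [-0.7  0.  -2.9] tool d mm [ 2.9 -0.8 -0.2]
```

Still closing, so the rows continue.

Request:
play_rows([
  [[0,0,0,0,-1],[0,0,0,0,-1],[0,0,0,0,-1],[0,0,0,0,-1],[0,0,0,0,-1],[0,0,0,0,-1],[0,0,0,0,-1],[0,0,0,0,-1],[0,0,0,0,-1],[0,0,0,0,-1]],
])

```text
time: 10.35
tool_pos: [0.5427, -0.0655, 0.1379]
tool_rot: [1.146, 1.542, -0.235]
contact_force: [-0.4, -0.1, 1.0]
opening: 0.0103
```

```bash
python3 st.py 0.543 -0.065 0.135
```

```text
t 10.35 tcp [ 0.5427 -0.0655  0.1379] F [-0.4 -0.1  1. ] T [-0.2   0.36 -0.01] open 0.0103 q [-2.610e-01  4.520e-01  1.618e+00  1.000e-03  1.044e+00 -4.500e-01]
x [ 0.0277 -0.0067 -0.9996] y [0.9818 0.1879 0.026 ] z [ 0.1876 -0.9822  0.0117] yaw of y deg 10.83
world d mm [ 0.3  0.5 -2.9] tool d mm [ 2.9  0.3 -0.5]
```

Request:
play_rows([
  [[0.0015,0,0,0,-1],[0.0015,0,0,0,-1],[0.0015,0,0,0,-1],[0.0015,0,0,0,-1],[0.0015,0,0,0,-1],[0.0015,0,0,0,-1],[0.0015,0,0,0,-1],[0.0015,0,0,0,-1],[0.0015,0,0,0,-1],[0.0015,0,0,0,-1]],
], grip_force=20)

```text
time: 11.35
tool_pos: [0.5428, -0.0655, 0.1238]
tool_rot: [1.137, 1.542, -0.244]
contact_force: [-5.2, -1.0, 6.9]
opening: 0.01
```

```bash
python3 st.py 0.543 -0.065 0.135
```

```text
t 11.35 tcp [ 0.5428 -0.0655  0.1238] F [-5.2 -1.   6.9] T [-0.14  0.77 -0.08] open 0.01 q [-2.610e-01  4.690e-01  1.634e+00  1.000e-03  1.009e+00 -4.500e-01]
x [ 0.0282 -0.007  -0.9996] y [0.9818 0.1881 0.0264] z [ 0.1878 -0.9821  0.0122] yaw of y deg 10.84
world d mm [ 0.2  0.5 11.2] tool d mm [-11.2   0.5  -0.3]
```

Request:
play_rows([
  [[0.0007,-0.0004,0,0,-1],[0.0007,-0.0002,0,0,-1],[0.0007,0,0,0,-1],[0.0007,0,0,0,-1],[0.0007,0,0,0,-1],[0.0007,0,0,0,-1],[0.0007,0,0,0,-1],[0.0007,0,0,0,-1],[0.0007,0,0,0,-1],[0.0007,0,0,0,-1]],
])

```text
time: 12.35
tool_pos: [0.5429, -0.0655, 0.1233]
tool_rot: [1.134, 1.536, -0.248]
contact_force: [-4.5, -1.2, 9.4]
opening: 0.0102
```

```bash
python3 st.py 0.543 -0.065 0.135
```

```text
t 12.35 tcp [ 0.5429 -0.0655  0.1233] F [-4.5 -1.2  9.4] T [-0.08  1.06 -0.06] open 0.0102 q [-2.610e-01  4.670e-01  1.640e+00  1.000e-03  1.001e+00 -4.500e-01]
x [ 0.0336 -0.0085 -0.9994] y [0.9816 0.1886 0.0314] z [ 0.1882 -0.982   0.0147] yaw of y deg 10.87
world d mm [ 0.1  0.5 11.7] tool d mm [-11.6   0.5  -0.4]
```

Request:
play_rows([
  [[0.0012,0,0,0,-1],[0.0012,0,0,0,-1],[0.0012,0,0,0,-1],[0.0012,0,0,0,-1],[0.0012,0,0,0,-1],[0.0012,0,0,0,-1],[0.0012,0,0,0,-1],[0.0012,0,0,0,-1],[0.0012,0,0,0,-1],[0.0012,0,0,0,-1]],
])

```text
time: 13.35
tool_pos: [0.5431, -0.0656, 0.1233]
tool_rot: [1.111, 1.529, -0.269]
contact_force: [-6.2, -0.3, 14.0]
opening: 0.0101
```

```bash
python3 st.py 0.543 -0.065 0.135
```

```text
t 13.35 tcp [ 0.5431 -0.0656  0.1233] F [-6.2 -0.3 14. ] T [-0.04  1.33 -0.11] open 0.0101 q [-0.26   0.463  1.646 -0.     0.99  -0.45 ]
x [ 0.0404 -0.0112 -0.9991] y [0.9812 0.1893 0.0376] z [ 0.1887 -0.9819  0.0186] yaw of y deg 10.92
world d mm [-0.1  0.6 11.7] tool d mm [-11.7   0.5  -0.4]
```

The floor is felt at TCP z = 0.1233: the force rose from 9 to 14 N with no further motion. I'll ease up and watch how well the arm holds its depth.

Request:
play_rows([
  [[-0.001,0,0,0,-1],[-0.001,0,0,0,-1],[0,0,0,0,-1],[0,0,0,0,-1],[0,0,0,0,-1],[0,0,0,0,-1],[0,0,0,0,-1],[0,0,0,0,-1],[0,0,0,0,-1],[0,0,0,0,-1]],
])

```text
time: 14.35
tool_pos: [0.5427, -0.0655, 0.1276]
tool_rot: [1.111, 1.527, -0.27]
contact_force: [-2.7, 0.4, 4.9]
opening: 0.01
```

```bash
python3 st.py 0.543 -0.0655 0.1266
```

```text
t 14.35 tcp [ 0.5427 -0.0655  0.1276] F [-2.7  0.4  4.9] T [-0.14  0.73 -0.09] open 0.01 q [-2.600e-01  4.570e-01  1.643e+00 -1.000e-03  9.980e-01 -4.500e-01]
x [ 0.042  -0.0116 -0.9991] y [0.9812 0.189  0.039 ] z [ 0.1884 -0.9819  0.0193] yaw of y deg 10.9
world d mm [ 0.3  0.  -1. ] tool d mm [1.  0.2 0. ]
```

Request:
play_rows([
  [[0.0012,0,0,0,-1],[0.0003,0,0,0,-1],[0.0003,0,0,1,-1],[0.0003,0,0,1,-1],[0.0003,0,0,1.5,-1],[0.0003,0,0,1.5,-1],[0.0003,0,0,1.5,-1],[0.0003,0,0,1.5,-1],[0.0003,0,0,1.5,-1],[0.0003,0,0,1.5,-1]],
])

```text
time: 15.35
tool_pos: [0.5426, -0.0656, 0.1257]
tool_rot: [1.291, 1.526, -0.287]
contact_force: [-3.6, -0.3, 6.6]
opening: 0.0099
```

```bash
python3 st.py 0.543 -0.0655 0.1266
```

```text
t 15.35 tcp [ 0.5426 -0.0656  0.1257] F [-3.6 -0.3  6.6] T [-0.17  0.83  0.  ] open 0.0099 q [-2.600e-01  4.590e-01  1.646e+00 -1.000e-03  9.920e-01 -2.510e-01]
x [ 0.0427 -0.0126 -0.999 ] y [ 0.9991 -0.0075  0.0428] z [-0.0081 -0.9999  0.0123] yaw of y deg -0.43
world d mm [0.4 0.1 0.9] tool d mm [-0.9  0.4 -0.1]
```

Request:
play_rows([
  [[-0.0004,0,0,4,-1],[0.0002,0,0,6,-1],[0.0002,0,0,6,-1],[0.0002,0,0,6,-1],[0.0002,0,0,6,-1],[0.0002,0,0,6,-1],[0.0002,0,0,6,-1],[0.0002,0,0,6,-1],[0.0002,0,0,5,-1],[0.0002,0,0,4,-1]],
])

```text
time: 16.35
tool_pos: [0.5421, -0.065, 0.1262]
tool_rot: [2.285, 1.527, -0.29]
contact_force: [-2.3, -0.5, 6.2]
opening: 0.0099
```

```bash
python3 st.py 0.543 -0.0655 0.1266
```

```text
t 16.35 tcp [ 0.5421 -0.065   0.1262] F [-2.3 -0.5  6.2] T [-0.04  0.89  0.02] open 0.0099 q [-0.259  0.457  1.647 -0.002  0.993  0.747]
x [ 0.0424 -0.0127 -0.999 ] y [ 0.5353 -0.844   0.0334] z [-0.8436 -0.5362 -0.029 ] yaw of y deg -57.62
world d mm [ 0.9 -0.5  0.4] tool d mm [-0.4  0.9 -0.5]
```

Request:
play_rows([
  [[0.0002,0,0,4,-1],[0.0002,0,0,4,-1],[0.0002,0,0,4,-1],[0.0002,0,0,3,-1],[0.0002,0,0,2,-1],[0.0002,0,0,2,-1],[0.0002,0,0,1,-1],[0.0002,0,0,1,-1],[0.0002,0,0,0.5,-1],[0.0002,0,0,0.5,-1]],
])

```text
time: 17.35
tool_pos: [0.5423, -0.0647, 0.1262]
tool_rot: [2.704, 1.525, -0.274]
contact_force: [-2.9, -1.1, 7.0]
opening: 0.01
```

```bash
python3 st.py 0.543 -0.0655 0.1266
```

```text
t 17.35 tcp [ 0.5423 -0.0647  0.1262] F [-2.9 -1.1  7. ] T [-0.01  0.87  0.03] open 0.01 q [-2.590e-01  4.570e-01  1.648e+00 -1.000e-03  9.910e-01  1.149e+00]
x [ 0.0441 -0.0124 -0.9989] y [ 0.1628 -0.9865  0.0194] z [-0.9857 -0.1635 -0.0415] yaw of y deg -80.63
world d mm [ 0.7 -0.8  0.4] tool d mm [-0.4  0.9 -0.6]
```

Request:
play_rows([
  [[0.0002,0,0,-0.5,-1],[0.0002,0,0,-0.4,-1],[-0.0005,0,0,0,-1],[-0.0005,0,0,0,-1],[-0.0005,0,0,0,-1],[-0.0005,0,0,0,-1],[0,0,0,0,-1],[0,0,0,0,-1],[0,0,0,0,-1],[0,0,0,0,-1]],
])

```text
time: 18.35
tool_pos: [0.5422, -0.0647, 0.1287]
tool_rot: [2.7, 1.524, -0.261]
contact_force: [-3.4, -0.4, 4.7]
opening: 0.0093
```

```bash
python3 st.py 0.543 -0.0655 0.1266
```

```text
t 18.35 tcp [ 0.5422 -0.0647  0.1287] F [-3.4 -0.4  4.7] T [-0.01  0.86 -0.02] open 0.0093 q [-0.259  0.453  1.646 -0.     0.996  1.132]
x [ 0.0451 -0.0121 -0.9989] y [ 0.1784 -0.9838  0.0199] z [-0.9829 -0.1791 -0.0422] yaw of y deg -79.72
world d mm [ 0.8 -0.8 -2.1] tool d mm [ 2.2  0.9 -0.5]
```

The stud has entered the notch zone, 5.4 mm above the floor, with the turn held. I'll let go.

Request:
play_rows([
  [[0,0,0,0,-0.8],[0,0,0,0,-0.5],[0,0,0,0,0],[0,0,0,0,0.5],[0,0,0,0,1],[0,0,0,0,1],[0,0,0,0,1],[0,0,0,0,1],[0,0,0,0,1],[0,0,0,0,1]],
])

```text
time: 19.35
tool_pos: [0.5432, -0.0642, 0.1273]
tool_rot: [2.722, 1.523, -0.24]
contact_force: [-0.3, -0.5, -0.6]
opening: 0.0771
```

```bash
python3 st.py 0.543 -0.0655 0.25
```

```text
t 19.35 tcp [ 0.5432 -0.0642  0.1273] F [-0.3 -0.5 -0.6] T [-0.04  0.18 -0.01] open 0.0771 q [-2.580e-01  4.560e-01  1.647e+00  1.000e-03  9.920e-01  1.132e+00]
x [ 0.0463 -0.0113 -0.9989] y [ 0.1784 -0.9838  0.0194] z [-0.9829 -0.1791 -0.0435] yaw of y deg -79.72
world d mm [ -0.2  -1.3 122.7] tool d mm [-122.6    3.6   -4.9]
```

Request:
play_rows([
  [[-0.005,0,0,0,1],[-0.01,0,0,0,1],[-0.02,0,0,0,1],[-0.03,0,0,0,1],[-0.03,0,0,0,1],[-0.03,0,0,0,1],[-0.03,0,0,0,1],[-0.01,0,0.04,0,1],[0,0,0.045,0,1],[0,0,0.045,0,1]],
])

```text
time: 20.35
tool_pos: [0.4078, -0.0859, 0.2996]
tool_rot: [2.704, 1.515, -0.254]
contact_force: [-0.2, -0.8, 1.0]
opening: 0.0916
```

```bash
python3 - <<'E'
from h import *
for c,(y,x) in {"scene":(100,110),"top":(90,190)}.items():
    im=robot.read_camera(c)[:,:,::-1]; cv2.imwrite(f"pics/{c}9.png",im)
    cv2.imwrite(f"pics/{c}9z.png",cv2.resize(im[y:y+210,x:x+230],None,fx=2.8,fy=2.8,interpolation=2))
p=np.load("p2.npy"); im=cv2.imread("pics/scene9.png"); im=cv2.resize(im[140:240,130:260],None,fx=6,fy=6,interpolation=2)
def poly(L,col):
    u=(np.vstack([proj("scene",l) for l in L])-[130,140]+.5)*6-.5; cv2.polylines(im,[np.round(u*16).astype(np.int32)],True,col,1,cv2.LINE_AA,4)
poly([W(p,cov(p,x,d,.005)) for x,d in((.062,0),(.062,.209),(-.142,.209),(-.142,0))],(0,0,255))
poly([W(p,cov(p,-.04+.013*x,.175+.005*y,.056-.0082)) for x,y in((1,1),(1,-1),(-1,-1),(-1,1))],(0,255,255))
cv2.imwrite("pics/s9o.png",im)
E
python3 st.py
```

```text
t 20.45 tcp [ 0.4045 -0.0856  0.2994] F [0.1 0.7 0.6] T [-0.07  0.21 -0.02] open 0.0917 q [-0.4    0.046  1.699  0.008  1.344  0.988]
x [ 0.0513 -0.0136 -0.9986] y [ 0.1794 -0.9835  0.0227] z [-0.9824 -0.1803 -0.048 ] yaw of y deg -79.66
```

View pics/s9o.png

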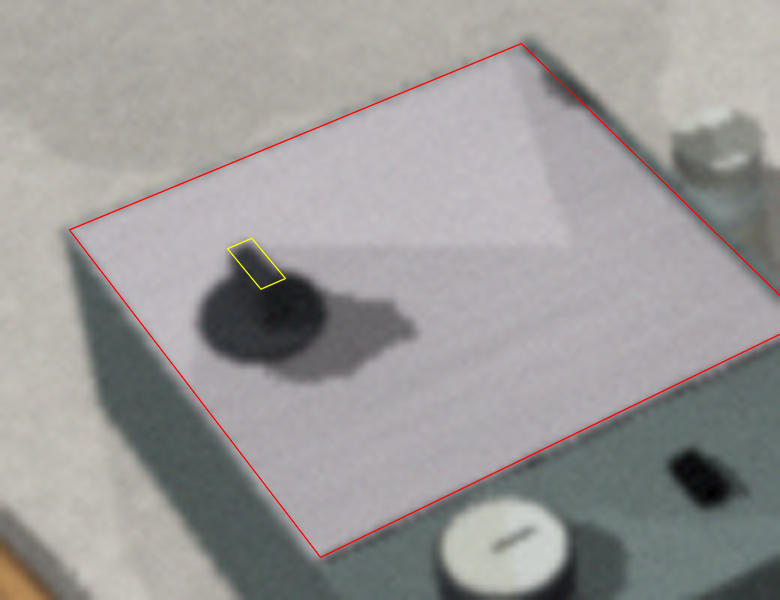

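View pics/top9z.png

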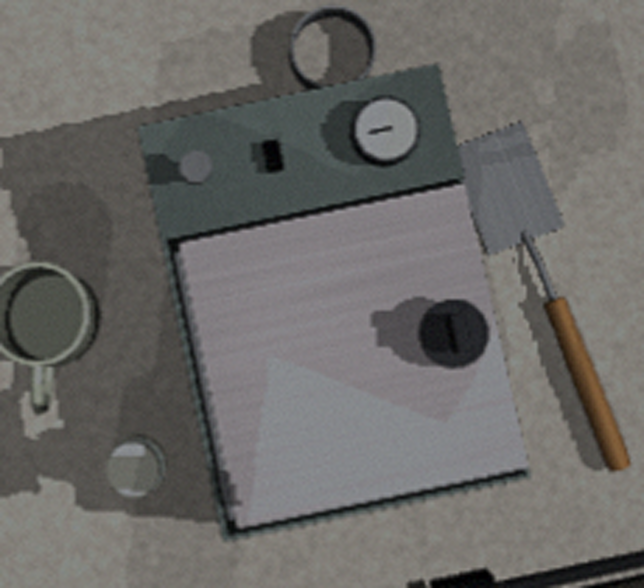

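View pics/scene9z.png

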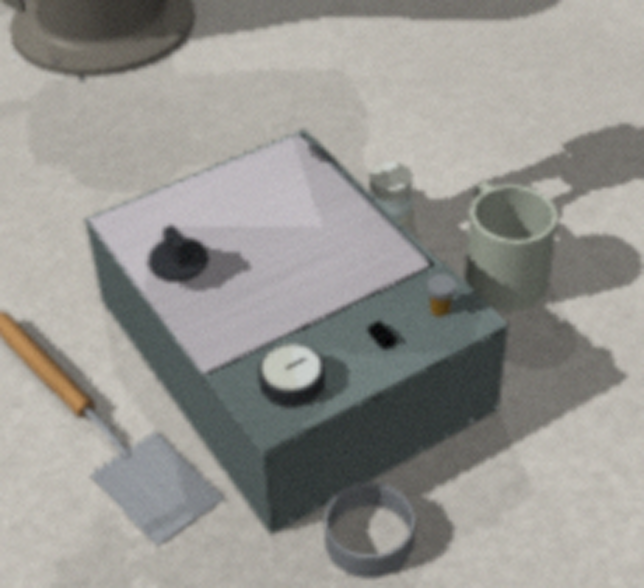

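The wing now lies along the housing's x, at (450,333) in the enlarged top view. The flange sits low on the flat cover, and the bystanders are where they were. Handing in.

```bash
python3 - <<'E'
from cell import robot
print(robot.hand_in()); print(robot.observe()["time"])
E
```

```text
the job is handed in; nothing more can be done
None
the job is handed in; nothing more can be done
```

I shut the cover, locked the stud, let go and handed the job in at about 20.5 s; the hand-in reported no verdict.

- **Cover:** I swung it down with closed fingers at the press spot. At the end of that press I read about 18 N with the tips level with the shut cover's face.
- **Stud, pressing:** I gripped the wing and pushed it in about 14.6 mm until it bottomed. The force rose from 9 to 14 N with no further travel, well under the 40 N limit.
- **Stud, turning:** I eased it up to about 2.5–3 mm above the floor and turned it roughly 90° clockwise. The torque readings stayed within noise, at most about 0.03 N m, and I did not touch the end stop. It rose towards the locking notch while still gripped, and then I let go.
- **Last pictures:** The cover is flat, the wing lies along the housing's x, and the flange sits low on the cover. By eye, the mug, jar, knife and cutter have not moved. The gripper was open and clear, about 0.3 m above the bench.

Some readings were off:
- **Depth:** I aimed to hold 3.3 mm above the floor, but the arm crept upwards between moves and overshot to 4.3 mm once. I corrected this before turning.
- **Tilt:** The tool slowly tilted to about 3° and pushed sideways on the stud with up to about 6 N.
- **Position fit:** My fit of the housing matched the pictures only to about 1–2 pixels, or 2–4 mm.

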